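Load a sample jar into the bench drying chamber

ROBOT

A 7-joint arm with a two-finger parallel gripper is mounted at the origin on the work surface. World frame = base frame: x ahead of the robot, y to its left, z up, the work surface at z = 0. Lengths are in mm, angles in rad, forces in N, time in s.
With the tool pointing down it reaches from about 400 to 875 mm from the base axis. Payload 4.4 kg.
Tool frame: the origin (TCP) lies midway between the tips of the shut fingers; the grasp point (between the pads) lies 19 mm behind it; z points along the fingers, y is the line along which they close (so a half turn about z gives the same grasp; the last joint's range is limited). The gripper opens to 85 mm and grips with 20 to 120 N. Pads are 22 mm wide; open, the fingers measure 114 mm over their backs; the gripper's body (76 mm by 85 mm) begins 54 mm behind the grasp point. The pads swing forward as they close: fully open they stand 13 mm farther back than shut.
Start: joints at [-1.243, 0.628, 0.038, 1.517, -0.027, 0.996, -0.02], TCP at [249.383, 600.271, 231.313] pointing down, gripper open.
Joint ranges: [-3.06, 3.06], [-0.37, 2.12], [-1.25, 1.32], [0.18, 2.47], [-1.1, 4.24], [0.23, 1.98], [-2.94, 2.94]. Speed limits (rad/s): [2.57, 2.57, 3.14, 3.14, 3.14, 3.14, 3.14].

INTERFACE

Orientations are given as [roll, pitch, yaw] about the fixed x, y, z axes, in that order (R = Rz(yaw) Ry(pitch) Rx(roll)).
In Python, from cell import telemetry, eyes, ctrl, finder gives the robot as it stands.
- The arm moves only by the tool move_arm, never from a script. Its argument "steps" is a list of rows, each a list of 7 numbers: the turn, a rotation vector about the world's x, y, z in degrees, then the shift along the world's x, y, z in m, then the finger opening in m, from 0 to 0.0854. A call has 1 to 5 rows; each row shifts and turns the commanded pose from where the row before left it; what a row does not reach is not made up. A row lasts 1/10 s, in which the tool goes at most 50 mm and 8.59 degrees, less where a joint would pass 70% of its speed; a pose out of reach is approached as far as the arm can. A call with a gripper value outside its range is refused whole. The fingers move at their own pace and stop on an object; the grip force is fixed at half the most. Time passes only in rows, so rows that do not move let the fingers close. It gives the time, the measured TCP pose, the force, the opening and the grip force at its end, in the units of the state.
- telemetry.read_state(): the state, without advancing time (a new reading comes with each control period).
- eyes.get_image(name): name is "side" or "top" or "wrist"; returns (picture, depth): 420x560x3 uint8, blue, green, red; 420x560 float32, mm along the optical axis (not along the pixel's ray), 0 where there is no reading.
- eyes.calibration(name): a dict with "fx", "fy", "cx", "cy" (pixels), "position" and "attitude" of the camera in the world. Camera axes: x right, y down, z forward; pixel columns grow to the right and rows downward; lengths in mm; the calibration is good to about 2 mm. A picture is of the moment at which its call begins: read the wrist's pose just before it. calibration takes no time and is no camera call; for the wrist camera it gives the pose at the moment of the call.
- ctrl.finish_job(): hands the job in; it is judged then, once.
Trained networks look in the newest picture that a camera, given by its name, has taken for a name from the list of things; names that differ only in an ending like _2 or _b are one class to them, and where a whole thing is asked for, a point or a joint stands for the part that bears it (a point fixed in the world has none). Each returns a list of dicts, best first, with "confidence" (0 to 1); they miss things now and then, are a little off and sometimes report something else, mostly with a low value. They report only what shows in the picture. A call takes as long as a camera call.
- finder.boxes_of(camera, name): "location" ([x, y, z] in mm, in the coordinates of the camera as it stood for that picture, good to about 4 mm: the middle of the surface that is visible of it).
- finder.cut_out(camera, name): "mask" (420x560 bool, what is visible of it).
- finder.pinpoint(camera, name): "location" ([x, y, z] in mm, in the coordinates of the camera as it stood for that picture, good to about 4 mm: a listed point, or the origin of a listed thing).
The state is a dict: "clock": time; "qpos": joint angles; "qd": joint speeds; "tau": joint torques, N m; "eef_pos": TCP position; "tool_rot": TCP orientation; "force": force on the tool from outside, world axes, zero at the start; "torque": the same for the moment, N m; "width": finger opening in mm; "gripper_force": force on a finger pad.
Only numpy, scipy, OpenCV 4.12 (cv2) and the standard library are available. Lean on these libraries where they do the work, as an engineer would, in place of code of your own. Each camera call takes 0.05 s, during which the arm holds its last target. There are 200 camera calls.

TASK

Raise the lid of the drying chamber until its folding stay locks and holds the lid up by itself, then stand the black-capped jar upright on the chamber floor in the free space behind the two amber bottles. After that free the stay, lifting its knee over the straight and folding it towards the chamber's front, and bring the lid down gently, without letting it drop, until it is fully shut. Leave the other things where they are.

Things in the scene. Friction and masses are not known exactly. Their poses are not given: they have to be found in the camera images.
- chamber: White top-loading drying chamber, fixed to the bench: 215 mm deep (x), 250 mm wide (y), rim 120 mm above the bench, walls 15 mm, inner floor 30 mm above the bench. Inside 185 x 220 mm, 90 mm deep. Origin: centre of its underside, on the bench; its +x points from its front (dark control panel) to its hinge side at the back, +y to the left seen from the front, z up.
- lid (a joint): Angle of the lid (215 x 250 mm like the chamber, 22 mm thick, about 0.45 kg, lightly damped; if let go when not locked it drops shut too hard). 0 = shut, grows as the front edge rises. The stay comes straight and stops the lid at 1.03 rad; let down a little from there it rests locked at 0.99 rad.
- lid_hinge (a point): Middle of the lid's hinge line, which runs along the chamber's y at the back rim: 107.5 mm behind the chamber's centre, 120 mm above the bench.
- lid_bar (a point): Middle of the round steel handle bar (12 mm thick, 110 mm long, along the chamber's y) held 40 mm in front of the lid's front edge by a post at each end. With the lid shut it lies 255 mm forward of the hinge line and 11 mm above it; it moves with the lid.
- stay_knee (a joint): Angle at the knee of the stay: two flat dark steel links of 90 mm (pin to pin) outside the chamber's right (-y) wall, the lower one pinned to the wall, the upper one to the lid's side. 0 = folded, lid shut; 2.47 = links in line; the knee goes on past that by itself (links' weight and a weak spring) to its stop at 2.89 = locked.
- stay_pivot (a point): Pin of the stay's lower link on the right wall's outside: 120 mm forward of the hinge line, 75 mm above the bench. The knee circles it at 90 mm, in the plane of the chamber's x and z: locked, it is above the pin, 30 degrees back of vertical; lid shut, it is level with the pin, 90 mm in front. To close it goes over the top of the circle; past straight the lid's weight (a few newtons) loads it.
- knob (a point): Middle of the black round knob on the knee (20 mm thick, 40 mm long, sticking out sideways along the chamber's -y, axis along y); this point lies 28 mm outside the stay_pivot point's plane. It moves with the knee.
- jar: The jar to load: clear glass, straight sides, paper label and black screw cap, 56 mm in diameter, 78 mm high with the cap, 0.13 to 0.25 kg, standing on the bench left of the chamber. Origin: centre of its underside.
- back_place (a point): Middle of the free space at the back of the chamber's floor, 60 mm forward of the hinge line and 47.5 mm behind the chamber's centre, on the inner floor. The open lid slopes over it.
- vial_a: Amber bottle, 52 mm in diameter, 68 mm high, standing inside at the front left, about 47 mm in front of the chamber's centre. Origin: centre of its underside. Not to be disturbed.
- vial_b: Same amber bottle at the front right. Not to be disturbed.
- beaker: Empty clear beaker, 74 mm wide at its rim, 90 mm high, on the bench left of the chamber; it and the jar may stand in each other's place. Not to be disturbed.
- flask: Conical filter flask with a white funnel on top, 104 mm wide, 235 mm high, at the back left. Not to be disturbed.
- wash_bottle: White plastic bottle, 64 mm wide, 170 mm high, at the back right. Not to be disturbed.
- spatula: Spatula, 170 mm long, lying on the bench at the right. Not to be disturbed.
- dish: Glass dish, 92 mm wide, 18 mm high, between the robot and the chamber. Not to be disturbed.

How it is judged (in metres and radians):
On the way, in this order (a step that is already met when the one before it is completed fails the run):
1. the lid is up on its locked stay and nothing of the robot touches lid or stay (value of joint lid above 0.93 rad and value of joint stay_knee above 2.7 rad and contact force between each of the arm, the fingers and chamber below 0.1 N), for 0.2 s.
2. the jar stands upright on the chamber floor, let go, the lid still locked open (value of joint stay_knee above 2.7 rad and z of jar in the frame of chamber between 0.025 and 0.036 m and x of jar in the frame of chamber between 0 and 0.0925 m and y of jar in the frame of chamber between -0.11 and 0.11 m and angle between jar's own z axis and vertical below 0.1 rad and contact force between the fingers and jar below 0.1 N), for 0.2 s.
At the end, for the whole second after the job is handed in: The lid is shut (within 0.03 rad) with its stay folded (knee within 0.12 rad of folded), and the jar stands at rest, upright within 0.1 rad, on the inner floor of the chamber in its back half, behind the two amber bottles (value of joint lid below 0.03 rad and value of joint stay_knee below 0.12 rad and z of jar in the frame of chamber between 0.025 and 0.036 m and x of jar in the frame of chamber between 0 and 0.0925 m and y of jar in the frame of chamber between -0.11 and 0.11 m and angle between jar's own z axis and vertical below 0.1 rad and linear speed of jar below 0.02 m/s); the robot touches nothing.
It fails at once if the lid drops shut (closing faster than 1.6 rad/s in its last 0.4 rad) (value of joint lid below 0.4 rad and velocity of joint lid below -1.6 rad/s).
It fails at once if an amber bottle in the chamber is shifted by more than 20 mm or tipped (distance of any of vial_a, vial_b from where it was at the start of the episode above 0.02 m or angle between any of vial_a, vial_b's own z axis and vertical above 0.4 rad).
It fails at once if the beaker, flask, wash bottle, spatula or dish is shifted by more than 30 mm (distance of any of beaker, flask, wash_bottle, spatula, dish from where it was at the start of the episode above 0.03 m).
It fails at once if the jar is tipped over (angle between jar's own z axis and vertical above 0.7 rad).
It also fails if it takes over 72 s, if anything falls off the work surface, if the arm or the gripper's body presses on something with over 40 N, if the wrist force passes 120 N, or if a joint passes its speed limit or range.

## Working session

There is one attempt and no reset: what is moved stays moved. The work goes in short steps, Python scripts to look and compute and a tool call to move; the robot and the scene stay as the last step left them, time stands still between calls to the robot, and variables do not carry over. Pictures are saved under pics/ and viewed, at most 10 in all, crops included, and the job is handed in when it is done.

Besides the shell and the picture viewer there is one more tool, called as a command line: name --pt "numbers of a row" for each row, then --argument value for the rest. move_arm: Moves the arm, as the interface text tells. Its arguments: {"type":"object","properties":{"steps":{"type":"array"}},"required":["steps"]}

```bash
mkdir -p pics; ls
cat > h.py <<'E'
import numpy as np, cv2
from scipy.spatial.transform import Rotation as R
from cell import telemetry, eyes, ctrl, finder
def rot(a):
    a=np.array(a,float)
    return a if a.shape==(3,3) else (R.from_euler('xyz',a).as_matrix() if a.size==3 else R.from_quat(a).as_matrix())
def w(cal,p): return rot(cal['attitude'])@np.array(p)+np.array(cal['position'])
def pins(cam,names,f='pinpoint'):
    cal=eyes.calibration(cam)
    for n in names:
        for d in getattr(finder,f)(cam,n)[:2]:
            print(cam,n,np.round(w(cal,d['location'])),round(d['confidence'],2))
def st():
    s=telemetry.read_state(); print({k:np.round(s[k],3).tolist() for k in('clock','qpos','eef_pos','tool_rot','force','width')})
E
python3 - <<'E'
from h import *
st()
for c in('top','side'):
    im,d=eyes.get_image(c); cv2.imwrite(f'pics/{c}0.png',im); k=eyes.calibration(c);print(k)
    pins(c,['chamber','lid_hinge','lid_bar','stay_pivot','knob','jar','beaker','flask','wash_bottle','spatula','dish','back_place'])
E
```

```text
pics
{'clock': 0.0, 'qpos': [-1.243, 0.629, 0.038, 1.518, -0.027, 0.996, -0.02], 'eef_pos': [249.138, 599.662, 230.385], 'tool_rot': [-3.14, 0.0, 2.748], 'force': [0.65, -0.034, 0.873], 'width': 85.146}
{'fx': 513.8720990026277, 'fy': 513.8720990026277, 'cx': 285.09900701646865, 'cy': 207.12088468957057, 'position': array([ 215.02519398,   13.99833978, 1502.88625867]), 'attitude': array([-2.90067695e+00,  4.44509840e-04, -1.64943258e+00])}
top chamber [614. -39.   0.] 0.75
top chamber [348. 103.   1.] 0.44
top lid_bar [470. -60. 137.] 0.8
top lid_bar [ 538. -210.   76.] 0.67
top knob [471. -59. 137.] 0.75
top knob [ 540. -206.   78.] 0.6
top jar [584. 326.   7.] 0.95
top beaker [433. 327.  -1.] 0.68
top flask [662. 448.   1.] 0.9
top wash_bottle [ 675. -447.    2.] 0.65
top spatula [ 491. -433.    3.] 0.57
top dish [348. 104.  -1.] 0.56
{'fx': 537.8091808155764, 'fy': 537.8091808155764, 'cx': 273.6186318217705, 'cy': 206.5097351966005, 'position': array([  308.68372832, -1127.77681742,  1270.67597774]), 'attitude': array([-2.37052105,  0.01399755, -0.20703152])}
side chamber [618. -47.   2.] 0.84
side lid_hinge [721. -28. 119.] 0.88
side lid_bar [468. -58. 134.] 0.75
side lid_bar [617. -41.   3.] 0.66
side stay_pivot [ 625. -175.   78.] 0.92
side knob [ 538. -212.   75.] 0.53
side knob [587. 330.  -3.] 0.25
side beaker [431. 322.  -5.] 0.71
side beaker [619. -40.   2.] 0.18
side flask [665. 451.  -0.] 0.78
side wash_bottle [ 673. -454.    2.] 0.85
side spatula [ 486. -433.    1.] 0.95
side spatula [ 671. -452.    5.] 0.27
side dish [350.  96.   3.] 0.59
```

View pics/top0.png

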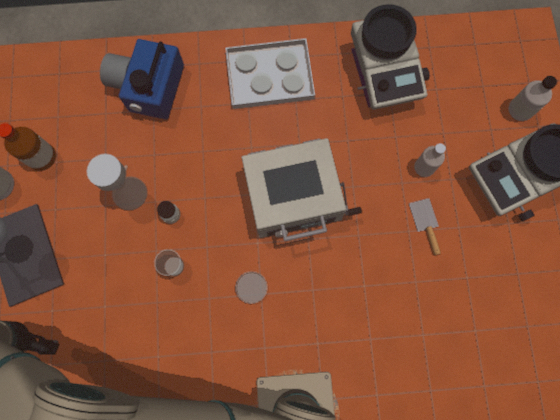

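View pics/side0.png

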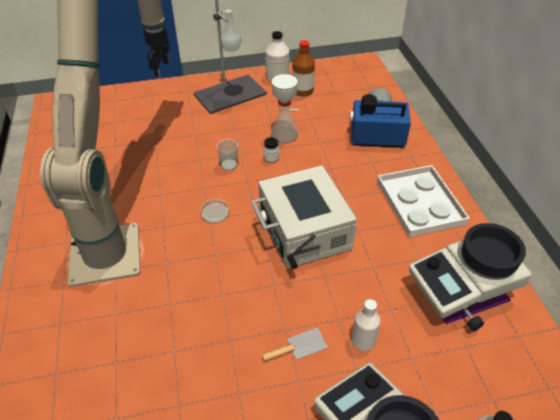

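Run:
```python
from h import *
# lid plane yaw: mask points of the chamber near top
cal=eyes.calibration('top'); im,d=eyes.get_image('top')
for n,zl,zh in(('chamber',110,160),):
    m=np.zeros(d.shape,bool)
    for q in finder.cut_out('top',n)[:1]: m|=q['mask'];print(q['confidence'])
    v,u=np.nonzero(m&(d>0)); z=d[v,u]
    P=np.c_[(u-cal['cx'])/cal['fx']*z,(v-cal['cy'])/cal['fy']*z,z]@rot(cal['attitude']).T+cal['position']
    q=P[(P[:,2]>zl)&(P[:,2]<zh)]; print(len(P),len(q),np.median(q[:,2]),q.mean(0))
    r=cv2.minAreaRect(q[:,:2].astype(np.float32));print(r)
for n in('lid_bar','knob','jar','lid'):
    for q in finder.cut_out('top',n)[:2]:
        v,u=np.nonzero(q['mask']&(d>0)); z=d[v,u]
        P=np.c_[(u-cal['cx'])/cal['fx']*z,(v-cal['cy'])/cal['fy']*z,z]@rot(cal['attitude']).T+cal['position']
        print(n,q['confidence'],len(u),u.mean(),v.mean(),np.median(P,0),cv2.minAreaRect(P[:,:2].astype(np.float32)))
```

```text
0.64
8214 7288 143.45396051429657 [606.41431685 -40.72695902 142.76155107]
((599.6541137695312, -48.13092041015625), (272.87933349609375, 262.40557861328125), 8.063095092773438)
knob 0.75 157 350.70063694267515 205.18471337579618 [ 540.13494781 -196.29908337   86.15998986] ((567.8611450195312, -200.24005126953125), (86.4717788696289, 43.599891662597656), 12.17214584350586)
jar 0.94 419 168.40334128878283 212.3221957040573 [577.94164067 322.14718403  75.44005832] ((590.2318115234375, 337.5521545410156), (81.1219482421875, 55.413578033447266), 59.39786148071289)
lid 0.8 7154 293.5549343024881 185.8400894604417 [606.97589766 -39.65820477 143.52988083] ((620.759033203125, -49.87835693359375), (313.6799011230469, 279.6793212890625), 7.786518096923828)
```

Top view: chamber at about (295,190), knob at (352,211), black-capped jar at (168,212), beaker at (169,263), dish at (251,288). The side view agrees. I can raise and lower the lid by the knob alone, because the linkage has one degree of freedom. Next I fit the chamber pose.

```bash
cat >> h.py <<'E'
def frame(p):
    c,s=np.cos(p[2]),np.sin(p[2]); return np.array([[c,-s],[s,c]]),np.array(p[:2])
E
python3 - <<'E'
from h import *
from scipy.optimize import least_squares
M=[((0,0),(614,-39)),((0,0),(618,-47)),((107.5,0),(721,-28)),((-147.5,0),(470,-60)),((-147.5,0),(468,-58)),((-12.5,None),(625,-175)),
((-102.5,None,28),(538,-210)),((-102.5,None,28),(540,-206)),((-102.5,None,28),(538,-212))]
def f(p):
    A,c=frame(p);r=[]
    for a,b in M:
        y=a[1] if a[1] is not None else -p[3]-(28 if len(a)==3 else 0)
        r+=list(A@[a[0],y]+c-b)
    return r+[ (p[3]-132)/2]
s=least_squares(f,[615,-42,.13,132],loss='soft_l1',f_scale=3);p=s.x;print(p,np.degrees(p[2]),np.round(s.fun))
A,c=frame(p)
for n,q in dict(knob=(-102.5,-p[3]-28),pivot=(-12.5,-p[3]),place=(22,0)).items():print(n,A@q+c)
E
```

```text
[ 6.16853664e+02 -4.02234008e+01  1.38094048e-01  1.30647831e+02] 7.912206102044076 [ 3. -1. -1.  7.  2.  3.  1. -1.  3. -3. -3.  4. -1. -1. -3. -5. -1.  1.
 -1.]
knob [ 537.16820366 -211.47062426]
pivot [ 622.45706244 -171.34817959]
place [638.64422796 -37.19497857]
```

move_arm --pt "0 0 -8 0.03 -0.03 0.02 0.05" --pt "0 0 -8 0.03 -0.035 0.02 0.05" --pt "0 0 -8 0.03 -0.035 0.02 0.05" --pt "0 0 -8 0.03 -0.04 0.02 0.05" --pt "0 0 -8 0.03 -0.04 0.0 0.05"

```text
clock: 2.1
eef_pos: [398.8, 423.5, 312.6]
tool_rot: [3.136, -0.003, 2.045]
force: [0.8, -0.1, -0.2]
width: 50.0
gripper_force: 0.0
```

move_arm --pt "0 0 -5 0.01 -0.048 0 0.05" --pt "0 0 -5 0.01 -0.048 0 0.05" --pt "0 0 -5 0.01 -0.048 0 0.05" --pt "0 0 -4.3 0.01 -0.048 0 0.05" --pt "0 0 0 0.01 -0.048 0 0.05"

```text
clock: 2.6
eef_pos: [447.1, 181.7, 310.0]
tool_rot: [3.141, -0.0, 1.711]
force: [0.9, 0.2, 0.0]
width: 49.6
gripper_force: 0.0
```

move_arm --pt "0 0 0 0.01 -0.048 0 0.05" --pt "0 0 0 0.01 -0.048 0 0.05" --pt "4.95 0.69 0 0.01 -0.048 0 0.05" --pt "4.95 0.69 0 0.01 -0.048 0 0.05" --pt "4.95 0.69 0 0.01 -0.048 0 0.05"

```text
clock: 3.1
eef_pos: [497.5, -57.3, 310.6]
tool_rot: [3.137, -0.265, 1.716]
force: [2.2, 0.7, -0.2]
width: 49.8
gripper_force: 0.0
```

move_arm --pt "4.95 0.69 0 0.01 -0.048 0 0.05" --pt "4.95 0.69 0 0.01 -0.048 0 0.05" --pt "4.95 0.69 0 0.01 -0.048 -0.02 0.05" --pt "4.95 0.69 0 0.01 -0.048 -0.02 0.05" --pt "0 0 0 0 0 -0.04 0.05"

```text
clock: 3.6
eef_pos: [534.9, -255.2, 228.6]
tool_rot: [3.141, -0.601, 1.701]
force: [0.2, -0.3, -0.3]
width: 49.9
gripper_force: 0.0
```

Run:
```python
from h import *
st()
im,d=eyes.get_image('wrist'); cv2.imwrite('pics/w1.png',im); pins('wrist',['knob','stay_pivot','lid_bar','chamber'])
```

```text
{'clock': 3.6, 'qpos': [0.464, 0.821, 0.344, 1.363, -0.611, 1.531, 1.091], 'eef_pos': [534.854, -255.176, 228.624], 'tool_rot': [3.141, -0.601, 1.701], 'force': [0.227, -0.312, -0.337], 'width': 49.863}
wrist knob [ 533. -201.   72.] 0.88
wrist stay_pivot [ 624. -165.   67.] 0.77
wrist lid_bar [470. -49. 127.] 0.86
```

View pics/w1.png

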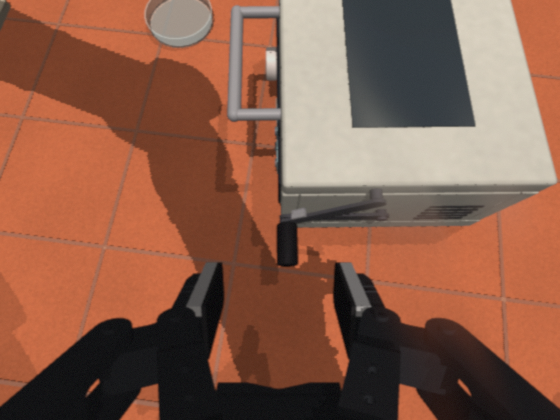

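The wrist view shows the knob at pixel (288,245), sitting between the fingertips. The arm may still have been settling, so I'll re-measure.

Run:
```python
from h import *
st()
im,d=eyes.get_image('wrist'); cal=eyes.calibration('wrist'); pins('wrist',['knob','stay_pivot','lid_bar'])
q=finder.cut_out('wrist','knob')[0]['mask']; q=cv2.erode(q.astype(np.uint8),np.ones((3,3)))>0
v,u=np.nonzero(q&(d>0)); z=d[v,u]
P=np.c_[(u-cal['cx'])/cal['fx']*z,(v-cal['cy'])/cal['fy']*z,z]@rot(cal['attitude']).T+cal['position']
print(len(P),np.median(P,0),np.percentile(P,[5,95],axis=0))
st()
```

```text
{'clock': 3.85, 'qpos': [0.449, 0.811, 0.337, 1.374, -0.612, 1.534, 1.089], 'eef_pos': [536.618, -241.168, 233.745], 'tool_rot': [3.137, -0.61, 1.717], 'force': [0.541, 0.499, 0.365], 'width': 50.07}
wrist knob [ 539. -210.   76.] 0.7
wrist lid_bar [472. -55. 133.] 0.63
1682 [ 543.90966994 -189.53874185   85.20391628] [[ 530.24155608 -225.46207577   80.0239417 ]
 [ 602.75436017 -175.13568543  136.4000682 ]]
{'clock': 4.1, 'qpos': [0.449, 0.809, 0.338, 1.374, -0.612, 1.533, 1.089], 'eef_pos': [536.573, -241.821, 234.079], 'tool_rot': [3.136, -0.608, 1.717], 'force': [0.346, 0.091, -0.317], 'width': 50.222}
```

move_arm --pt "0 0 0 0.002 -0.001 -0.045 0.05" --pt "0 0 0 0.002 -0.001 -0.045 0.05" --pt "0 0 0 0.002 0 -0.027 0.05" --pt "0 0 0 0 0 0 0.05" --pt "0 0 0 0 0 0 0.05"

```text
clock: 4.6
eef_pos: [542.2, -244.5, 116.1]
tool_rot: [3.138, -0.609, 1.715]
force: [0.5, -0.5, 0.2]
width: 49.9
gripper_force: 0.0
```

move_arm --pt "0 0 0 -0.001 0.01 -0.014 0.05" --pt "0 0 0 -0.001 0.01 -0.014 0.05" --pt "0 0 0 -0.001 0.01 -0.014 0.05" --pt "0 0 0 -0.002 0.01 -0.015 0.05" --pt "0 0 0 0 0 0 0.05"

```text
clock: 5.1
eef_pos: [537.2, -203.0, 59.2]
tool_rot: [3.138, -0.611, 1.716]
force: [-0.1, -0.5, 0.6]
width: 50.0
gripper_force: 0.0
```

Run:
```python
from h import *
st()
im,d=eyes.get_image('wrist'); cv2.imwrite('pics/w2.png',im[150:420]); pins('wrist',['knob'])
```

```text
{'clock': 5.1, 'qpos': [0.426, 0.995, 0.278, 1.526, -0.702, 1.23, 1.222], 'eef_pos': [537.194, -203.033, 59.204], 'tool_rot': [3.138, -0.611, 1.716], 'force': [-0.135, -0.466, 0.622], 'width': 49.996}
wrist knob [ 537. -212.   78.] 0.77
```

View pics/w2.png

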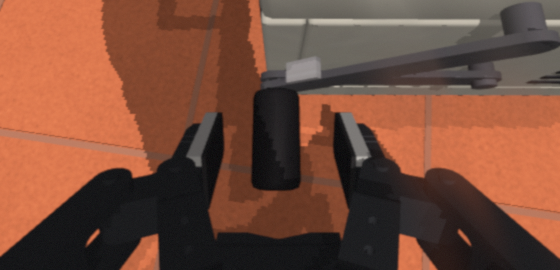

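The crop shows the knob centred between the pads at (277,140), with the links clear behind it. I'll close the fingers.

move_arm --pt "0 0 0 0 0 0 0.015" --pt "0 0 0 0 0 0 0.015" --pt "0 0 0 0 0 0 0.015" --pt "0 0 0 0 0 0 0.015" --pt "0 0 0 0 0 0 0.015"

```text
clock: 5.7
eef_pos: [536.8, -206.0, 59.0]
tool_rot: [3.138, -0.609, 1.713]
force: [-1.3, -3.0, 6.1]
width: 18.5
gripper_force: 58.5
```

Run:
```python
from h import *
# knob displacement from start along circle, angle a from forward-level (0) to 120 deg
ex=np.array([np.cos(.138),np.sin(.138),0])
prev=np.zeros(3)
for a in range(8,129,8):
    t=np.radians(a); d=90*((1-np.cos(t))*ex+np.sin(t)*np.array([0,0,1])); print(a,np.round(d-prev,1),np.round(d,1)); prev=d
```

```text
8 [ 0.9  0.1 12.5] [ 0.9  0.1 12.5]
16 [ 2.6  0.4 12.3] [ 3.5  0.5 24.8]
24 [ 4.3  0.6 11.8] [ 7.7  1.1 36.6]
32 [ 5.8  0.8 11.1] [13.5  1.9 47.7]
40 [ 7.3  1.  10.2] [20.9  2.9 57.9]
48 [8.6 1.2 9. ] [29.5  4.1 66.9]
56 [9.8 1.4 7.7] [39.3  5.5 74.6]
64 [10.8  1.5  6.3] [50.1  7.  80.9]
72 [11.5  1.6  4.7] [61.6  8.6 85.6]
80 [12.1  1.7  3. ] [73.7 10.2 88.6]
88 [12.4  1.7  1.3] [86.  11.9 89.9]
96 [12.4  1.7 -0.4] [98.5 13.7 89.5]
104 [12.2  1.7 -2.2] [110.7  15.4  87.3]
112 [11.8  1.6 -3.9] [122.5  17.   83.4]
120 [11.2  1.6 -5.5] [133.7  18.6  77.9]
128 [10.3  1.4 -7. ] [144.   20.   70.9]
```

move_arm --pt "0 0 0 0.001 0 0.0125 0.015" --pt "0 0 0 0.0025 0.0005 0.0123 0.015" --pt "0 0 0 0.0043 0.0006 0.0118 0.015" --pt "0 0 0 0.0058 0.0008 0.0111 0.015" --pt "0 0 0 0.0073 0.001 0.0102 0.015"

```text
clock: 6.2
eef_pos: [556.8, -203.2, 116.9]
tool_rot: [3.141, -0.608, 1.712]
force: [-3.5, -5.1, -3.5]
width: 18.3
gripper_force: 59.0
```

move_arm --pt "0 0 0 0.0086 0.0012 0.009 0.015" --pt "0 0 0 0.0098 0.0014 0.0077 0.015" --pt "0 0 0 0.0108 0.0015 0.0063 0.015" --pt "0 0 0 0.0115 0.0016 0.0047 0.015" --pt "0 0 0 0.0121 0.0017 0.003 0.015"

```text
clock: 6.7
eef_pos: [610.3, -195.7, 147.5]
tool_rot: [3.14, -0.607, 1.713]
force: [-2.9, -6.5, 0.7]
width: 18.2
gripper_force: 61.0
```

move_arm --pt "0 0 0 0.0124 0.0017 0.0013 0.015" --pt "0 0 0 0.0124 0.0017 -0.0004 0.015" --pt "0 0 0 0.0122 0.0017 -0.0022 0.015" --pt "0 0 0 0.0118 0.0016 -0.0039 0.015" --pt "0 0 0 0.0 0 0 0.015"

```text
clock: 7.2
eef_pos: [657.4, -188.9, 139.9]
tool_rot: [-3.137, -0.608, 1.711]
force: [-6.6, -3.7, -5.4]
width: 18.3
gripper_force: 62.9
```

move_arm --pt "0 0 0 0.0058 0.0008 -0.0026 0.015" --pt "0 0 0 0.0054 0.0007 -0.0028 0.015" --pt "0 0 0 0 0 0 0.015" --pt "0 0 0 0 0 0 0.015"

```text
clock: 7.6
eef_pos: [667.4, -187.6, 133.7]
tool_rot: [-3.134, -0.608, 1.708]
force: [-5.3, -2.7, -10.5]
width: 18.5
gripper_force: 63.3
```

Run:
```python
from h import *
st()
im,d=eyes.get_image('side'); cv2.imwrite('pics/s2.png',cv2.resize(im[100:320,180:400],None,fx=2.5,fy=2.5)); pins('side',['knob','lid_bar'])
```

```text
{'clock': 7.6, 'qpos': [0.345, 1.037, 0.291, 1.135, -0.704, 1.483, 0.933], 'eef_pos': [667.431, -187.553, 133.673], 'tool_rot': [-3.134, -0.608, 1.708], 'force': [-5.286, -2.737, -10.478], 'width': 18.459}
side knob [ 668. -194.  155.] 0.73
```

View pics/s2.png

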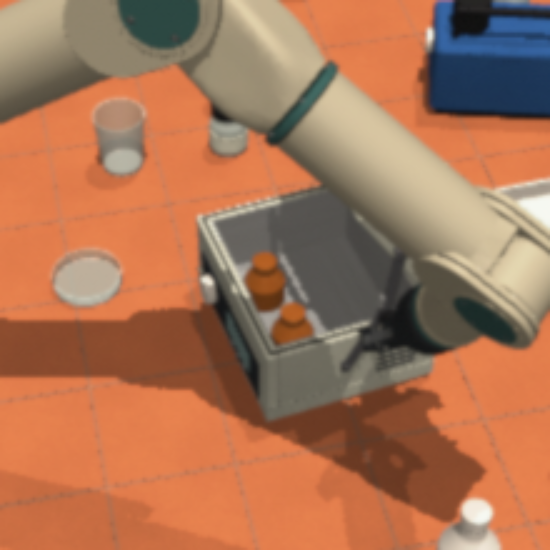

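The lid is up, with the amber bottles visible inside at crop (265,282) and (292,325). The knee is about 29° back of vertical, so it's locked. I'll release and back out.

move_arm --pt "0 0 0 0 0 0 0.045" --pt "0 0 0 0 0 0 0.045" --pt "0 0 0 0 0 0 0.045" --pt "0 0 0 0.001 -0.006 0.008 0.045" --pt "0 0 0 0.002 -0.012 0.017 0.045"

```text
clock: 8.25
eef_pos: [673.4, -202.6, 161.3]
tool_rot: [3.14, -0.612, 1.715]
force: [1.2, 0.1, 0.6]
width: 44.8
gripper_force: 0.0
```

move_arm --pt "0 0 0 0.002 -0.02 0.028 0.045" --pt "0 0 0 0.002 -0.02 0.028 0.045" --pt "0 0 0 0.002 -0.02 0.028 0.045" --pt "0 0 0 -0.01 -0.02 0.03 0.07" --pt "0 0 0 -0.02 -0.02 0.03 0.0854"

```text
clock: 8.75
eef_pos: [649.9, -304.3, 306.6]
tool_rot: [3.137, -0.609, 1.717]
force: [0.3, 0.3, -0.6]
width: 72.2
gripper_force: 0.0
```

Run:
```python
from h import *
st()
for c in('side','top'):
    im,d=eyes.get_image(c); pins(c,['knob','lid_bar','jar','beaker','vial_a'])
```

```text
{'clock': 8.75, 'qpos': [0.512, 0.996, 0.312, 0.735, -0.669, 1.898, 0.826], 'eef_pos': [649.863, -304.348, 306.574], 'tool_rot': [3.137, -0.609, 1.717], 'force': [0.278, 0.294, -0.577], 'width': 72.187}
side knob [ 667. -196.  149.] 0.53
side lid_bar [669. -35.  28.] 0.41
side jar [588. 326.  -4.] 0.48
side beaker [432. 323.  -5.] 0.93
side vial_a [562.  -6.  32.] 0.63
side vial_a [576. -92.  30.] 0.63
top knob [ 673. -188.  156.] 0.51
top lid_bar [594. -44. 343.] 0.64
top lid_bar [567.  -5.  30.] 0.63
top jar [585. 328.   3.] 0.89
top jar [566.  -5.  33.] 0.66
top beaker [430. 321.   3.] 0.85
top vial_a [565.  -4.  31.] 0.8
top vial_a [577. -92.  33.] 0.58
```

The lid is locked open: the bar reads at z 343. Before the tilted jar grasp I'll fit a quick arm model from the readings so far, to check the wrist's range.

```bash
cat > fk.py <<'E'
import numpy as np, itertools
from scipy.optimize import least_squares
from scipy.spatial.transform import Rotation as R
D=[([-1.243,.629,.038,1.518,-.027,.996,-.02],[249.1,599.7,230.4],[-3.14,0,2.748]),
([.464,.821,.344,1.363,-.611,1.531,1.091],[534.9,-255.2,228.6],[3.141,-.601,1.701]),
([.449,.809,.338,1.374,-.612,1.533,1.089],[536.6,-241.8,234.1],[3.136,-.608,1.717]),
([.426,.995,.278,1.526,-.702,1.23,1.222],[537.2,-203,59.2],[3.138,-.611,1.716]),
([.345,1.037,.291,1.135,-.704,1.483,.933],[667.4,-187.6,133.7],[-3.134,-.608,1.708]),
([.512,.996,.312,.735,-.669,1.898,.826],[649.9,-304.3,306.6],[3.137,-.609,1.717])]
def fk(q,L,s):
    T=R.identity();p=np.zeros(3);l=[0,0,0]
    ax='zyzyzyz';off=[[0,0,L[0]],[0,0,0],[L[4],0,L[1]],[L[6],0,0],[L[5],0,L[2]],[L[7],0,0],[0,0,L[3]]]
    # order: Rz1, base lift, Ry2, Rz3, upper, Ry4, Rz5, fore, Ry6, Rz7, tool
    for i in range(7):
        T=T*R.from_euler(ax[i],s[i]*q[i]+(L[8] if i==6 else 0)); p=p+T.apply(off[i])
    return p,T
def fit():
    best=None
    for ss in itertools.product([1,-1],repeat=4):
        s=[ss[0],1,ss[1],1,ss[2],1,ss[3]]
        def f(L):
            r=[]
            for q,p,o in D:
                P,T=fk(q,L,s); r+=list(P-p)+list(300*(T.inv()*R.from_euler('xyz',o)).as_rotvec())
            return r
        for w in(0,1.57,3.14,-1.57):
            o=least_squares(f,[300,300,350,250,0,0,0,0,w])
            if best is None or o.cost<best[0]: best=(o.cost,o.x,s)
    return best
E
python3 - <<'E'
from fk import *
b=fit();print(b)
np.save('L.npy',np.r_[b[1],b[2]])
lo=np.array([-3.06,-.37,-1.25,.18,-1.1,.23,-2.94]);hi=np.array([3.06,2.12,1.32,2.47,4.24,1.98,2.94])
ex=np.array([.9905,.1375,0]);ey=np.array([-.1375,.9905,0]);z=np.array([0,0,1.])
def ik(p,Rm,q0):
    f=lambda q:np.r_[fk(q,b[1],b[2])[0]-p,300*(fk(q,b[1],b[2])[1].inv()*R.from_matrix(Rm)).as_rotvec(),.5*(q-q0)]
    o=least_squares(f,np.clip(q0,lo+.01,hi-.01),bounds=(lo+.02,hi-.02));return o.x,np.abs(o.fun[:6]).max()
q0=np.array([-.5,.8,.1,1.5,0,.6,1.2])
for t in(20,28,36):
  t=np.radians(t);zt=np.sin(t)*ex-np.cos(t)*z
  for sg in(1,-1):
    Rm=np.c_[np.cross(sg*ey,zt),sg*ey,zt]
    for n,g in(('pick',(584,326,66)),('place',(638.6,-37,96)),('over',(600,-42,205))):
        for qq in (q0,q0*[1,1,1,1,1,1,-1]):
            q,e=ik(np.array(g)+19*zt,Rm,qq)
            print(round(np.degrees(t)),sg,n,np.round(q,2),round(e,1))
E
```

```text
(np.float64(392.9674225774181), array([ 3.23068432e+02,  5.57893275e+02,  3.87235657e+02,  3.38035041e+02,
       -1.43618344e-02, -3.89518105e+01,  3.02535291e+01,  7.52641322e+00,
        1.57108434e+00]), [-1, 1, -1, 1, -1, 1, -1])
20 1 pick [-0.47  0.8  -0.1   1.86  0.93  0.25  0.3 ] 0.0
20 1 pick [-0.42  0.81 -0.17  1.86  1.03  0.29  0.22] 0.0
20 1 place [-0.11  0.74  0.23  1.94 -1.05  0.25  2.75] 0.0
20 1 place [ 0.45  0.78 -0.46  1.94  1.06  0.25  0.87] 0.0
20 1 over [ 0.24  0.5  -0.18  2.01  0.02  0.3   1.79] 0.0
20 1 over [ 0.64  0.61 -0.72  1.99  0.82  0.43  1.08] 0.0
20 -1 pick [-0.99  0.9   0.59  1.85 -1.08  0.31 -1.09] 0.0
20 -1 pick [-0.93  0.87  0.49  1.86 -0.93  0.25 -1.21] 0.0
20 -1 place [-0.12  0.74  0.26  1.94 -1.08  0.26 -0.37] 0.0
20 -1 place [-0.11  0.74  0.23  1.94 -1.05  0.25 -0.39] 0.0
20 -1 over [-0.36  0.59  0.63  1.98 -0.98  0.52 -0.47] 0.0
20 -1 over [ 0.08  0.5   0.02  2.01 -0.29  0.31 -1.07] 0.0
28 1 pick [-0.46  0.81 -0.14  1.91  1.69  0.29 -0.45] 0.0
28 1 pick [-0.49  0.81 -0.09  1.91  1.69  0.25 -0.46] 0.0
28 1 place [-0.05  0.72  0.18  1.93 -1.08  
[... 565 characters left out ...]
.19  0.96 -0.62  1.97  2.06  0.75 -0.67] 0.0
36 1 pick [-0.41  0.86 -0.28  1.96  2.12  0.51 -0.86] 0.0
36 1 place [ 0.05  0.7   0.09  1.92 -1.08  0.25  2.85] 60.6
36 1 place [ 0.62  0.88 -0.68  2.05  2.42  0.38 -0.36] 0.0
36 1 over [ 0.01  0.47  0.14  2.06 -1.08  0.25  2.85] 34.0
36 1 over [ 0.77  0.64 -0.79  2.13  1.96  0.25  0.04] 0.0
36 -1 pick [-1.16  0.97  0.74  1.85 -1.08  0.25 -1.22] 44.5
36 -1 pick [-1.16  0.97  0.74  1.85 -1.08  0.25 -1.22] 44.5
36 -1 place [ 0.05  0.7   0.09  1.92 -1.08  0.25 -0.29] 60.6
36 -1 place [ 0.05  0.7   0.09  1.92 -1.08  0.25 -0.29] 60.6
36 -1 over [ 0.01  0.47  0.14  2.06 -1.08  0.25 -0.29] 34.0
36 -1 over [ 0.01  0.47  0.14  2.06 -1.08  0.25 -0.29] 34.0
```

```bash
cat >> fk.py <<'E'
lo=np.array([-3.06,-.37,-1.25,.18,-1.1,.23,-2.94]);hi=np.array([3.06,2.12,1.32,2.47,4.24,1.98,2.94])
def ikstep(p,T,q0,L,s):
    f=lambda q:np.r_[fk(q,L,s)[0]-p,300*(fk(q,L,s)[1].inv()*T).as_rotvec(),1*(q-q0)]
    o=least_squares(f,np.clip(q0,lo+.011,hi-.011),bounds=(lo+.01,hi-.01));return o.x,np.abs(o.fun[:6]).max()
def tool(tilt,psi):  # tool z horizontal part = chamber x turned by psi (deg, + = left); tool y horizontal, 90 deg left of it
    a=np.radians(psi)+.138;t=np.radians(tilt);h=np.array([np.cos(a),np.sin(a),0]);y=np.array([-np.sin(a),np.cos(a),0]);z=np.sin(t)*h-np.cos(t)*np.array([0,0,1])
    return R.from_matrix(np.c_[np.cross(y,z),y,z])
E
cat > sim.py <<'E'
from fk import *
from scipy.spatial.transform import Slerp
L=np.load('L.npy');s=L[9:];L=L[:9]
q00=np.array([.512,.996,.312,.735,-.669,1.898,.826])
def path(wps,q,v=0):
    p,T=fk(q,L,s)
    for n,p2,T2 in wps:
        p2=np.array(p2,float)
        if not n.startswith('W'): p2=p2+19*T2.apply([0,0,1])
        N=max(3,int(np.ceil(max(np.linalg.norm(p2-p)/45,np.degrees((T.inv()*T2).magnitude())/8))));sl=Slerp([0,1],R.concatenate([T,T2]));em=0;dm=0;k=0
        for i in range(1,N+1):
            qn,e=ikstep(p+(p2-p)*i/N,sl(i/N),q,L,s);em=max(em,e);dm=max(dm,np.abs(qn-q).max());q=qn
        p,T=p2,T2
        if v:print(n,N,np.round(q,2),'err',round(em,1),'dq',round(dm,2))
        yield em,q
if __name__=='__main__':
  for tilt in(33,40):
   for psi in(0,-20,-40):
    W=[('W1',(600,-200,360),tool(0,-90)),('W2',(560,0,380),tool(tilt,-90)),('W3',(560,150,330),tool(tilt,(psi-90)/2)),
     ('hov',(584,326,150),tool(tilt,psi)),('pick',(584,326,66),tool(tilt,psi)),('lift',(584,326,230),tool(tilt,psi)),('over',(600,-42,210),tool(tilt,psi)),('place',(638.6,-37,96),tool(tilt,psi))]
    print(tilt,psi);list(path(W,q00,1))
E
python3 sim.py
```

```text
33 0
W1 5 [-0.01  0.56  0.56  1.38 -0.3   1.29  0.7 ] err 0.0 dq 0.18
W2 5 [-0.82  0.51  0.81  1.63  0.24  1.12 -0.05] err 0.0 dq 0.17
W3 6 [-0.99  0.39  0.63  1.89  0.44  0.69  0.19] err 0.0 dq 0.07
hov 6 [-0.56  0.66 -0.02  1.95  1.58  0.24 -0.37] err 0.0 dq 0.43
pick 3 [-0.48  0.82 -0.14  1.94  2.02  0.36 -0.8 ] err 0.0 dq 0.19
lift 4 [-0.35  0.55 -0.32  1.92  1.25  0.43  0.01] err 0.0 dq 0.24
over 9 [ 0.75  0.62 -0.78  2.11  1.63  0.24  0.34] err 0.0 dq 0.16
place 3 [ 0.71  0.95 -0.83  2.04  2.11  0.46 -0.01] err 0.0 dq 0.23
33 -20
W1 5 [-0.01  0.56  0.56  1.38 -0.3   1.29  0.7 ] err 0.0 dq 0.18
W2 5 [-0.82  0.51  0.81  1.63  0.24  1.12 -0.05] err 0.0 dq 0.17
W3 5 [-1.01  0.45  0.66  1.82  0.38  0.81  0.08] err 0.0 dq 0.06
hov 6 [-0.96  0.72  0.43  1.91  0.72  0.24 -0.  ] err 0.0 dq 0.23
pick 3 [-0.85  0.85  0.28  1.89  1.34  0.24 -0.62] err 0.0 dq 0.25
lift 4 [-0.66  0.58 -0.02  1.84  0.96  0.55 -0.11] err 0.0 dq 0.15
over 9 [ 0.34  0.5  -0.35  2.11  1.68  0.24 -0.17] err 0.0 dq 0.18
place 3 [ 0.38  0.81 -0.48  2.04  2.14  0.45 -0.57] err 0.0 dq 0.22
33 -40
W1 5 [-0.01  0.56  0.
[... 1412 characters left out ...]
16  0.48 -0.35] err 0.0 dq 0.22
over 9 [ 0.12  0.49 -0.1   2.15  2.45  0.24 -1.  ] err 0.0 dq 0.2
place 3 [ 0.18  0.78 -0.22  2.09  2.61  0.49 -1.13] err 0.0 dq 0.1
40 -40
W1 5 [-0.01  0.56  0.56  1.38 -0.3   1.29  0.7 ] err 0.0 dq 0.18
W2 5 [-0.9   0.56  0.87  1.65  0.31  1.11 -0.12] err 0.0 dq 0.19
W3 4 [-1.11  0.56  0.77  1.76  0.41  0.9  -0.12] err 0.0 dq 0.06
hov 6 [-1.18  0.86  0.64  1.79  0.47  0.45 -0.17] err 0.0 dq 0.08
pick 3 [-1.18  1.01  0.65  1.81  0.46  0.33 -0.26] err 0.0 dq 0.05
lift 4 [-1.18  0.74  0.63  1.75  0.47  0.59 -0.08] err 0.0 dq 0.07
over 9 [-0.32  0.52  0.33  2.12  1.79  0.24 -0.8 ] err 0.0 dq 0.29
place 3 [-0.17  0.78  0.11  2.04  2.17  0.41 -1.21] err 0.0 dq 0.2
```

```bash
cat > go.py <<'E'
from h import *
from fk import tool
def rows(p2,T2,n=None,grasp=False,p=None,T=None):
    s=telemetry.read_state()
    p=np.array(s['eef_pos']) if p is None else np.array(p,float); T=R.from_euler('xyz',s['tool_rot']) if T is None else T
    p2=np.array(p2,float)+(19*T2.apply([0,0,1]) if grasp else 0)
    rv=np.degrees((T2*T.inv()).as_rotvec()); dp=(p2-p)/1000
    N=n or int(np.ceil(max(np.linalg.norm(dp)/.048,np.linalg.norm(rv)/8.4)))
    print(N,'rows:',np.round(rv/N,2).tolist()+np.round(dp/N,4).tolist()); return p2,T2
E
python3 - <<'E'
from sim import *
from go import rows
a,b=rows((520,-250,380),tool(0,-90)); a,b=rows((500,0,400),tool(40,-90),p=a,T=b); a,b=rows((520,150,330),tool(40,-55),p=a,T=b)
a,b=rows((584,326,170),tool(40,-20),grasp=True,p=a,T=b)
W=[('W1',(520,-250,380),tool(0,-90)),('W2',(500,0,400),tool(40,-90)),('W3',(520,150,330),tool(40,-55)),('hov',(584,326,170),tool(40,-20)),('pick',(584,326,66),tool(40,-20))]
list(path(W,q00,1))
E
```

```text
5 rows: [-6.93, -0.97, -0.05, -0.0259, 0.0107, 0.0152]
6 rows: [-6.6, -0.92, 0.0, -0.0033, 0.0417, 0.0033]
5 rows: [0.0, 0.0, 7.0, 0.004, 0.03, -0.014]
6 rows: [0.0, -0.0, 5.83, 0.0127, 0.0289, -0.0291]
W1 5 [ 0.08  0.44  0.56  1.51 -0.24  1.26  0.81] err 0.0 dq 0.21
W2 6 [-0.88  0.4   0.69  1.76  0.49  1.18 -0.3 ] err 0.0 dq 0.21
W3 5 [-1.04  0.4   0.54  1.93  0.67  0.84 -0.25] err 0.0 dq 0.08
hov 6 [-1.05  0.72  0.51  1.93  1.1   0.24 -0.41] err 0.0 dq 0.17
pick 3 [-0.98  0.9   0.42  1.91  1.69  0.25 -1.06] err 0.0 dq 0.24
```

move_arm --pt "-6.93 -0.97 0 -0.026 0.0107 0.0152 0.0854" --pt "-6.93 -0.97 0 -0.026 0.0107 0.0152 0.0854" --pt "-6.93 -0.97 0 -0.026 0.0107 0.0152 0.0854" --pt "-6.93 -0.97 0 -0.026 0.0107 0.0152 0.0854" --pt "-6.93 -0.97 0 -0.026 0.0107 0.0152 0.0854"

```text
clock: 9.85
eef_pos: [518.7, -250.1, 381.9]
tool_rot: [3.139, 0.005, 1.714]
force: [0.2, 1.7, 1.4]
width: 85.3
gripper_force: 0.0
```

move_arm --pt "-6.6 -0.92 0 -0.0033 0.04 0.0033 0.0854" --pt "-6.6 -0.92 0 -0.0033 0.042 0.0033 0.0854" --pt "-6.6 -0.92 0 -0.0033 0.042 0.0033 0.0854" --pt "-6.6 -0.92 0 -0.0033 0.042 0.0033 0.0854" --pt "-6.6 -0.92 0 -0.0033 0.042 0.0033 0.0854"

```text
clock: 10.35
eef_pos: [503.4, -50.9, 397.4]
tool_rot: [-3.14, 0.557, 1.711]
force: [2.4, 0.6, -0.8]
width: 85.3
gripper_force: 0.0
```

move_arm --pt "-6.6 -0.92 0 -0.0033 0.042 0.0033 0.0854" --pt "0 0 7 0.004 0.03 -0.014 0.0854" --pt "0 0 7 0.004 0.03 -0.014 0.0854" --pt "0 0 7 0.004 0.03 -0.014 0.0854" --pt "0 0 7 0.004 0.03 -0.014 0.0854"

```text
clock: 10.85
eef_pos: [515.9, 111.8, 342.8]
tool_rot: [-3.135, 0.67, 2.208]
force: [1.3, -0.1, -0.2]
width: 85.2
gripper_force: 0.0
```

Run:
```python
from go import *
st(); rows((520,150,330),tool(40,-55))
```

```text
{'clock': 10.85, 'qpos': [-1.132, 0.397, 0.609, 1.933, 0.573, 0.917, -0.294], 'eef_pos': [515.945, 111.75, 342.848], 'tool_rot': [-3.135, 0.67, 2.208], 'force': [1.252, -0.143, -0.238], 'width': 85.22}
1 rows: [-1.05, -1.28, 6.63, 0.0041, 0.0382, -0.0128]
```

Run:
```python
from sim import *
from go import rows,telemetry
rows((585,327,170),tool(40,-20),n=8,grasp=True)
list(path([('hov',(585,327,170),tool(40,-20))],np.array(telemetry.read_state()['qpos']),1))
```

```text
8 rows: [-0.08, -0.2, 5.2, 0.0101, 0.0266, -0.0234]
hov 7 [-1.05  0.72  0.52  1.93  1.09  0.24 -0.4 ] err 0.0 dq 0.23
```

move_arm --pt "0 -0.2 5.2 0.0101 0.0266 -0.0234 0.0854" --pt "0 -0.2 5.2 0.0101 0.0266 -0.0234 0.0854" --pt "0 -0.2 5.2 0.0101 0.0266 -0.0234 0.0854" --pt "0 -0.2 5.2 0.0101 0.0266 -0.0234 0.0854" --pt "0 -0.2 5.2 0.0101 0.0266 -0.0234 0.0854"

```text
clock: 11.35
eef_pos: [566.7, 244.3, 225.5]
tool_rot: [3.133, 0.683, 2.65]
force: [1.7, -0.6, 0.1]
width: 84.9
gripper_force: 0.0
```

move_arm --pt "0 -0.2 5.2 0.0101 0.0266 -0.0234 0.0854" --pt "0 -0.2 5.2 0.0101 0.0266 -0.0234 0.0854" --pt "0 -0.2 5.2 0.0101 0.0266 -0.0234 0.0854" --pt "0 0 0 0 0 0 0.0854"

```text
clock: 11.75
eef_pos: [593.8, 315.2, 161.8]
tool_rot: [3.135, 0.693, 2.896]
force: [-0.6, -0.5, -0.2]
width: 85.7
gripper_force: 0.0
```

Run:
```python
from go import *
st()
im,d=eyes.get_image('wrist'); cv2.imwrite('pics/w3.png',im); pins('wrist',['jar','beaker'])
eyes.get_image('top');pins('top',['jar'])
rows((585,327,66),tool(40,-20),n=5,grasp=True);st()
```

```text
{'clock': 11.75, 'qpos': [-1.183, 0.756, 0.559, 2.001, 1.152, 0.241, -0.6], 'eef_pos': [593.843, 315.226, 161.775], 'tool_rot': [3.135, 0.693, 2.896], 'force': [-0.626, -0.486, -0.23], 'width': 85.66}
wrist jar [586. 325.   2.] 0.91
wrist beaker [590. 326.  -0.] 0.72
top jar [583. 330.   6.] 0.54
5 rows: [-0.11, 0.0, 0.44, 0.0003, 0.0024, -0.0228]
{'clock': 12.0, 'qpos': [-1.183, 0.751, 0.563, 2.002, 1.146, 0.243, -0.597], 'eef_pos': [595.245, 312.472, 165.65], 'tool_rot': [3.129, 0.696, 2.884], 'force': [-0.296, -0.492, 0.093], 'width': 85.555}
```

View pics/w3.png

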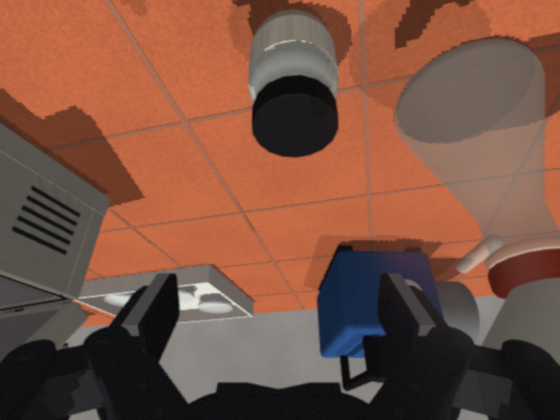

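The wrist view shows the jar's black cap at (293,115), lined up between the open fingers. I'll descend.

move_arm --pt "0 0 0.5 0.0005 0.006 -0.02 0.0854" --pt "0 0 0.5 0.0005 0.006 -0.024 0.0854" --pt "0 0 0.5 0.0005 0 -0.024 0.0854" --pt "0 0 0.5 0.0005 0 -0.024 0.0854" --pt "0 0 0 0 0 -0.024 0.0854"

```text
clock: 12.5
eef_pos: [597.5, 325.2, 48.9]
tool_rot: [3.13, 0.697, 2.921]
force: [0.5, 0.1, 0.2]
width: 85.3
gripper_force: 0.0
```

Run:
```python
from go import *
st()
rows((585,326.5,65),tool(40,-20),n=1,grasp=True)
```

```text
{'clock': 12.5, 'qpos': [-1.055, 0.931, 0.352, 2.012, 1.912, 0.347, -1.408], 'eef_pos': [597.468, 325.184, 48.879], 'tool_rot': [3.13, 0.697, 2.921], 'force': [0.502, 0.095, 0.184], 'width': 85.313}
1 rows: [-0.52, 0.06, 0.09, -0.0005, -0.0012, 0.0016]
```

move_arm --pt "-0.5 0 0 0 -0.001 0.002 0.0854" --pt "0 0 0 0 0 0 0.05" --pt "0 0 0 0 0 0 0.05" --pt "0 0 0 0 0 0 0.05" --pt "0 0 0 0 0 0 0.05"

```text
clock: 13.0
eef_pos: [597.7, 324.8, 52.3]
tool_rot: [3.14, 0.7, 2.929]
force: [-2.5, 0.6, 6.9]
width: 50.3
gripper_force: 10.5
```

move_arm --pt "0 0 0 0 0 0 0.05" --pt "0 0 0 0 0 0.005 0.05" --pt "0 0 0 0 0 0.015 0.05" --pt "0 0 0 0 0 0.025 0.05" --pt "0 0 0 0 0 0.025 0.05"

```text
clock: 13.5
eef_pos: [596.0, 324.5, 120.5]
tool_rot: [-3.14, 0.696, 2.932]
force: [1.2, -0.6, -1.6]
width: 50.5
gripper_force: 7.7
```

Run:
```python
from go import *
from sim import *
st(); q=np.array(telemetry.read_state()['qpos']); T=tool(40,-20)
A,c=frame([616.85,-40.2,.138]); W=lambda x,y:A@[x,y]+c
print(W(-40,5),W(15,5),W(28,5))
s=telemetry.read_state(); p=np.array(s['eef_pos'])-19*R.from_euler('xyz',s['tool_rot']).apply([0,0,1]); print('grasp',p)
g=lambda x,y,z:(*W(x,y),z+65)
wp=[('lift',(585,326,180+65),T),('over',g(-50,5,180),T),('in0',g(-30,5,145),T),('in',g(14,5,112),T),('dn',g(28,5,31),T)]
list(path(wp,q,1)); a=b=None
for n,x,_ in wp:a,b=rows(x,T,grasp=True,p=a,T=b)
```

```text
{'clock': 13.5, 'qpos': [-1.131, 0.816, 0.47, 2.006, 1.514, 0.262, -0.962], 'eef_pos': [596.05, 324.535, 120.516], 'tool_rot': [-3.14, 0.696, 2.932], 'force': [1.201, -0.602, -1.598], 'width': 50.542}
[576.5424639  -40.75003069] [631.0195845  -33.18409842] [643.89599483 -31.39578715]
grasp [584.14735201 327.10403167 135.10136205]
lift 4 [-0.86  0.57  0.21  1.88  1.08  0.48 -0.27] err 0.0 dq 0.2
over 9 [ 0.25  0.39 -0.25  2.21  2.22  0.24 -0.74] err 0.0 dq 0.22
in0 3 [ 0.28  0.5  -0.31  2.19  2.31  0.34 -0.83] err 0.0 dq 0.04
in 3 [ 0.25  0.61 -0.31  2.1   2.31  0.37 -0.83] err 0.0 dq 0.04
dn 3 [ 0.27  0.82 -0.37  2.09  2.47  0.56 -0.96] err 0.0 dq 0.07
3 rows: [0.02, -0.05, -0.01, 0.0003, -0.0004, 0.0366]
8 rows: [0.0, 0.0, 0.0, -0.0023, -0.046, 0.0]
1 rows: [0.0, 0.0, 0.0, 0.0198, 0.0028, -0.035]
2 rows: [0.0, 0.0, 0.0, 0.0218, 0.003, -0.0165]
2 rows: [0.0, 0.0, 0.0, 0.0069, 0.001, -0.0405]
```

The fingers hold the narrower cap at 50 mm with little force, because my target opening was too wide. I'll tighten before travelling.

move_arm --pt "0 0 0 0 0 0 0.035" --pt "0 0 0 0 0 0 0.035" --pt "0 0 0 0 0 0.035 0.035" --pt "0 0 0 0 0 0.037 0.035" --pt "0 0 0 0 0 0.037 0.035"

```text
clock: 14.0
eef_pos: [596.0, 323.9, 223.7]
tool_rot: [-3.135, 0.696, 2.934]
force: [0.6, 0.3, -2.7]
width: 48.5
gripper_force: 59.3
```

Run:
```python
from go import *
st()
im,d=eyes.get_image('side'); cv2.imwrite('pics/s4.png',cv2.resize(im[60:240,180:400],None,fx=3,fy=3)); pins('side',['jar'])
```

```text
{'clock': 14.0, 'qpos': [-1.046, 0.604, 0.323, 1.948, 1.087, 0.457, -0.412], 'eef_pos': [595.987, 323.935, 223.7], 'tool_rot': [-3.135, 0.696, 2.934], 'force': [0.598, 0.299, -2.696], 'width': 48.484}
side jar [589. -39. 343.] 0.59
side jar [590. 328. 167.] 0.57
```

View pics/s4.png

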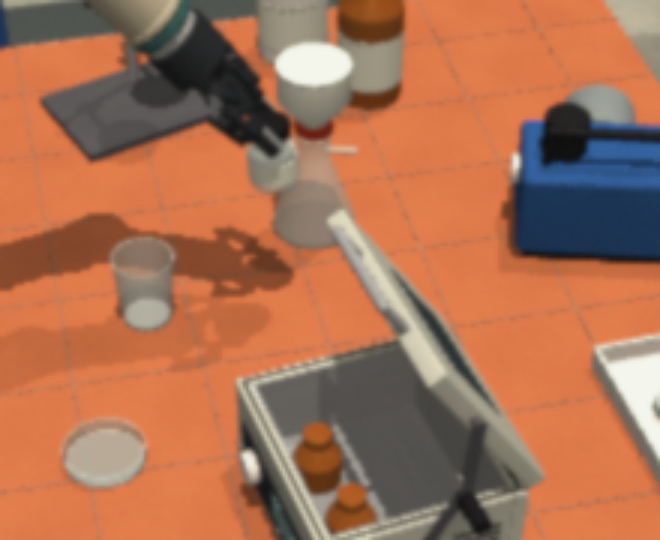

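The jar hangs upright from the fingers at crop (272,165), and the lid stands open on its stay. I'll carry it over.

move_arm --pt "0 0 0 -0.005 -0.044 0 0.035" --pt "0 0 0 -0.005 -0.046 0 0.035" --pt "0 0 0 -0.005 -0.046 0 0.035" --pt "0 0 0 -0.002 -0.046 0 0.035" --pt "0 0 0 0 -0.046 0 0.035"

```text
clock: 14.6
eef_pos: [582.0, 121.4, 222.7]
tool_rot: [-3.135, 0.697, 2.937]
force: [1.0, -0.6, -2.6]
width: 48.4
gripper_force: 60.2
```

move_arm --pt "0 0 0 0 -0.046 0 0.035" --pt "0 0 0 0 -0.046 0 0.035" --pt "0 0 0 0 -0.046 0 0.035" --pt "0 0 0 0 0 0 0.035"

```text
clock: 15.0
eef_pos: [581.1, -31.7, 223.5]
tool_rot: [-3.135, 0.698, 2.91]
force: [0.7, 0.5, -1.3]
width: 48.3
gripper_force: 60.2
```

Run:
```python
from go import *
st(); T=tool(40,-20)
im,d=eyes.get_image('top'); pins('top',['jar']);im,d=eyes.get_image('side');pins('side',['jar'])
A,c=frame([616.85,-40.2,.138]); W=lambda x,y:A@[x,y]+c
g=lambda x,y,z:(*W(x,y),z+64)
wp=[('in0',g(-30,5,145),T),('in',g(14,5,112),T),('dn',g(28,5,40),T)]
a=b=None
for n,x,_ in wp:a,b=rows(x,T,grasp=True,p=a,T=b);print(a)
```

```text
{'clock': 15.0, 'qpos': [-0.224, 0.417, 0.118, 2.362, 2.556, 0.349, -1.315], 'eef_pos': [581.117, -31.746, 223.546], 'tool_rot': [-3.135, 0.698, 2.91], 'force': [0.664, 0.506, -1.296], 'width': 48.301}
top jar [573. -27. 175.] 0.64
side jar [574. -21. 164.] 0.78
side jar [ 484. -430.   -0.] 0.18
1 rows: [0.15, -0.04, 0.05, 0.0152, -0.0255, -0.0295]
[598.3893315  -41.93304978 194.44515558]
2 rows: [0.0, 0.0, 0.0, 0.0218, 0.003, -0.0165]
[641.97102798 -35.88030397 161.44515558]
2 rows: [0.0, 0.0, 0.0, 0.0069, 0.001, -0.036]
[655.8379314  -33.9544303   89.44515558]
```

move_arm --pt "0 0 0 0.008 -0.003 -0.015 0.035" --pt "0 0 0 0.008 -0.003 -0.014 0.035" --pt "0 0 0 0 0 0 0.035" --pt "0 0 0 0 0 0 0.035"

```text
clock: 15.6
eef_pos: [599.5, -21.3, 195.7]
tool_rot: [-3.138, 0.7, 2.934]
force: [-0.1, 0.4, -2.1]
width: 48.2
gripper_force: 60.3
```

Run:
```python
from go import *
st(); T=tool(40,-20)
im,d=eyes.get_image('top'); pins('top',['jar'])
rows((641.5,-36,161),T,n=3);rows((655.8,-34,90),T,n=4,p=(641.5,-36,161),T=T)
```

```text
{'clock': 15.6, 'qpos': [-0.175, 0.496, 0.047, 2.346, 2.619, 0.417, -1.366], 'eef_pos': [599.473, -21.283, 195.724], 'tool_rot': [-3.138, 0.7, 2.934], 'force': [-0.072, 0.368, -2.107], 'width': 48.198}
top jar [594. -20. 146.] 0.61
3 rows: [0.06, 0.05, -0.0, 0.0139, -0.0046, -0.0119]
4 rows: [0.0, 0.0, 0.0, 0.0036, 0.0005, -0.0177]
```

move_arm --pt "0 0 0 0.014 -0.0046 -0.012 0.035" --pt "0 0 0 0.014 -0.0046 -0.012 0.035" --pt "0 0 0 0.013 -0.0046 -0.012 0.035" --pt "0 0 0 0 0 0 0.035" --pt "0 0 0 0 0 0 0.035"

```text
clock: 16.2
eef_pos: [640.4, -37.1, 160.8]
tool_rot: [-3.138, 0.701, 2.931]
force: [0.4, -0.9, -2.3]
width: 48.6
gripper_force: 60.3
```

move_arm --pt "0 0 0 0.004 0.0005 -0.018 0.035" --pt "0 0 0 0.004 0.0005 -0.018 0.035" --pt "0 0 0 0.003 0.0005 -0.018 0.035" --pt "0 0 0 0.003 0.0005 -0.014 0.035" --pt "0 0 0 0 0 0 0.035"

```text
clock: 16.7
eef_pos: [653.9, -34.7, 91.6]
tool_rot: [-3.138, 0.699, 2.932]
force: [-1.2, -0.3, -2.6]
width: 48.1
gripper_force: 60.3
```

Run:
```python
from go import *
st()
eyes.get_image('side'); pins('side',['jar','vial_a'])
im,d=eyes.get_image('top');pins('top',['jar','vial_a'])
```

```text
{'clock': 16.7, 'qpos': [-0.061, 0.766, -0.049, 2.255, 2.734, 0.598, -1.443], 'eef_pos': [653.877, -34.742, 91.554], 'tool_rot': [-3.138, 0.699, 2.932], 'force': [-1.171, -0.262, -2.628], 'width': 48.109}
side jar [650. -33.  37.] 0.67
side vial_a [565.  -4.  30.] 0.55
side vial_a [578. -94.  29.] 0.51
top jar [647. -36.  46.] 0.69
top vial_a [579. -93.  37.] 0.55
top vial_a [647. -36.  44.] 0.49
```

move_arm --pt "0 0 0 0 0 -0.003 0.035" --pt "0 0 0 0 0 -0.003 0.035" --pt "0 0 0 0 0 -0.002 0.035" --pt "0 0 0 0 0 -0.001 0.035" --pt "0 0 0 0 0 0 0.035"

```text
clock: 17.5
eef_pos: [655.7, -35.8, 84.5]
tool_rot: [-3.138, 0.704, 2.93]
force: [-2.9, 0.2, 5.5]
width: 48.6
gripper_force: 60.9
```

Touchdown: the vertical force went up by about 8 N. I'll release.

move_arm --pt "0 0 0 0 0 0 0.05" --pt "0 0 0 0 0 0 0.06" --pt "0 0 0 0 0 0 0.07" --pt "0 0 0 0 0 0 0.072" --pt "0 0 0 0 0 0 0.072"

```text
clock: 18.0
eef_pos: [654.9, -35.6, 83.4]
tool_rot: [-3.138, 0.701, 2.93]
force: [-0.3, 0.2, 0.1]
width: 71.7
gripper_force: 0.0
```

Run:
```python
from go import *
from sim import *
st()
eyes.get_image('top'); pins('top',['jar','vial_a']); im,d=eyes.get_image('wrist');cv2.imwrite('pics/w5.png',im);pins('wrist',['jar'])
T=tool(40,-20); q=np.array(telemetry.read_state()['qpos']);p=np.array(telemetry.read_state()['eef_pos'])
p1=p-180*T.apply([0,0,1]); 
wp=[('W0',p1,T),('Wa',(500,-70,400),tool(40,-55)),('Wb',(490,-150,400),tool(40,-90)),('Wc',(560,-260,380),tool(0,-90)),('Wd',(655,-300,310),R.from_euler('xyz',[3.137,-.609,1.717]))]
list(path(wp,q,1));a=b=None
for n,x,t in wp:a,b=rows(x,t,p=a,T=b)
```

```text
{'clock': 18.0, 'qpos': [-0.056, 0.786, -0.054, 2.255, 2.741, 0.62, -1.45], 'eef_pos': [654.857, -35.595, 83.411], 'tool_rot': [-3.138, 0.701, 2.93], 'force': [-0.327, 0.196, 0.13], 'width': 71.675}
top jar [648. -33.  36.] 0.54
top vial_a [580. -94.  32.] 0.64
top vial_a [ 491. -434.    4.] 0.38
W0 4 [-0.06  0.36  0.03  2.29  2.45  0.24 -1.09] err 0.0 dq 0.22
Wa 5 [-0.09  0.09 -0.09  2.07  0.89  0.78 -0.03] err 0.0 dq 0.56
Wb 5 [-0.09  0.26  0.    1.86  0.79  1.13 -0.34] err 0.0 dq 0.08
Wc 5 [ 0.5   0.47 -0.11  1.39  0.05  1.28  0.53] err 0.0 dq 0.21
Wd 5 [ 0.69  0.99 -0.26  0.74 -0.27  1.81  0.63] err 0.0 dq 0.17
4 rows: [0.05, 0.04, 0.04, -0.0283, 0.0061, 0.0345]
5 rows: [0.0, 0.0, -7.0, -0.0084, -0.0117, 0.0357]
5 rows: [-0.0, 0.0, -7.0, -0.002, -0.016, 0.0]
5 rows: [7.92, 1.1, 0.0, 0.014, -0.022, -0.004]
5 rows: [6.92, 0.94, 0.08, 0.019, -0.008, -0.014]
```

View pics/w5.png

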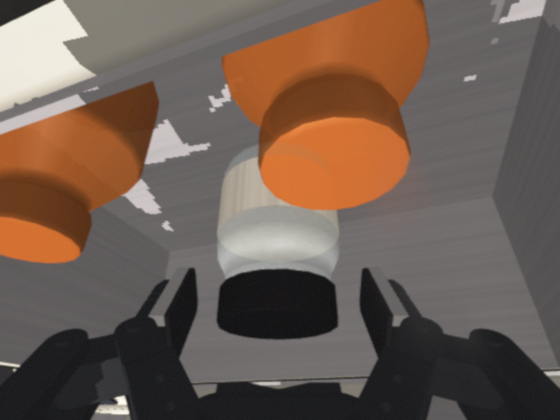

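The jar (cap at (277,300)) stands upright and clear of both pads, behind the bottles. I'll back out along the tool axis.

move_arm --pt "0 0 0 -0.008 0.0018 0.01 0.072" --pt "0 0 0 -0.024 0.005 0.029 0.072" --pt "0 0 0 -0.028 0.006 0.0345 0.072" --pt "0 0 0 -0.028 0.006 0.0345 0.072" --pt "0 0 0 -0.028 0.006 0.0345 0.072"

```text
clock: 18.75
eef_pos: [536.8, -10.6, 227.1]
tool_rot: [-3.139, 0.701, 2.93]
force: [0.8, -0.3, 1.1]
width: 72.3
gripper_force: 0.0
```

move_arm --pt "0 0 -4.4 -0.005 -0.0075 0.022 0.06" --pt "0 0 -4.4 -0.005 -0.0075 0.022 0.06" --pt "0 0 -4.4 -0.005 -0.0075 0.022 0.06" --pt "0 0 -4.4 -0.005 -0.0075 0.022 0.06" --pt "0 0 -4.4 -0.005 -0.0075 0.022 0.05"

```text
clock: 19.25
eef_pos: [522.1, -43.7, 305.7]
tool_rot: [-3.116, 0.713, 2.666]
force: [0.1, -1.4, 0.1]
width: 50.2
gripper_force: 0.0
```

Run:
```python
from go import *
from sim import *
st(); q=np.array(telemetry.read_state()['qpos'])
wp=[('Wa',(500,-70,400),tool(40,-55)),('Wb',(490,-150,400),tool(40,-90)),('Wc',(560,-260,380),tool(0,-90)),('Wd',(655,-300,310),R.from_euler('xyz',[3.137,-.609,1.717]))]
list(path(wp,q,1));a=b=None
for n,x,t in wp:a,b=rows(x,t,p=a,T=b)
```

```text
{'clock': 19.25, 'qpos': [-0.836, 0.241, 0.668, 2.348, 1.424, 0.312, -0.466], 'eef_pos': [522.077, -43.734, 305.726], 'tool_rot': [-3.116, 0.713, 2.666], 'force': [0.099, -1.354, 0.081], 'width': 50.242}
Wa 4 [-0.73  0.1   0.6   2.08  0.81  0.72  0.05] err 0.0 dq 0.25
Wb 5 [-0.63  0.3   0.7   1.87  0.6   0.99 -0.15] err 0.0 dq 0.06
Wc 5 [ 0.16  0.5   0.44  1.39 -0.21  1.3   0.75] err 0.0 dq 0.22
Wd 5 [ 0.54  0.99  0.19  0.73 -0.59  1.88  0.78] err 0.0 dq 0.17
3 rows: [0.48, 0.0, -6.3, -0.0074, -0.0088, 0.0314]
5 rows: [-0.0, 0.0, -7.0, -0.002, -0.016, 0.0]
5 rows: [7.92, 1.1, 0.0, 0.014, -0.022, -0.004]
5 rows: [6.92, 0.94, 0.08, 0.019, -0.008, -0.014]
```

move_arm --pt "0.4 0 -4.8 -0.0055 -0.0066 0.0235 0.05" --pt "0.4 0 -4.8 -0.0055 -0.0066 0.0235 0.05" --pt "0.4 0 -4.8 -0.0055 -0.0066 0.0235 0.05" --pt "0.4 0 -4.8 -0.0055 -0.0066 0.0235 0.05" --pt "0 0 -7 -0.002 -0.016 0 0.05"

```text
clock: 19.75
eef_pos: [501.7, -85.1, 397.8]
tool_rot: [3.132, 0.702, 2.202]
force: [0.3, -0.1, -0.7]
width: 50.0
gripper_force: 0.0
```

move_arm --pt "0 0 -7 -0.002 -0.016 0 0.05" --pt "0 0 -7 -0.002 -0.016 0 0.05" --pt "0 0 -7 -0.002 -0.016 0 0.05" --pt "0 0 -7 -0.002 -0.016 0 0.05" --pt "7.9 1.1 0 0.014 -0.022 -0.004 0.05"

```text
clock: 20.25
eef_pos: [509.4, -163.9, 387.6]
tool_rot: [-3.137, 0.56, 1.735]
force: [0.7, 0.9, -1.0]
width: 50.0
gripper_force: 0.0
```

move_arm --pt "7.9 1.1 0 0.014 -0.022 -0.004 0.05" --pt "7.9 1.1 0 0.014 -0.022 -0.004 0.05" --pt "7.9 1.1 0 0.014 -0.022 -0.004 0.05" --pt "7.9 1.1 0 0.014 -0.022 -0.004 0.05" --pt "6.9 0.94 0 0.015 -0.012 -0.01 0.05"

```text
clock: 20.75
eef_pos: [577.2, -273.1, 367.7]
tool_rot: [3.129, -0.106, 1.716]
force: [1.4, 1.0, 0.1]
width: 50.3
gripper_force: 0.0
```

Run:
```python
from go import *
st(); eyes.get_image('side'); pins('side',['knob','jar']);eyes.get_image('top'); pins('top',['knob','jar','vial_a'])
rows((684,-262,235),R.from_euler('xyz',[-3.138,-.609,1.712]))
```

```text
{'clock': 20.75, 'qpos': [0.213, 0.568, 0.432, 1.306, -0.319, 1.385, 0.807], 'eef_pos': [577.238, -273.066, 367.742], 'tool_rot': [3.129, -0.106, 1.716], 'force': [1.369, 0.996, 0.141], 'width': 50.257}
side knob [ 670. -192.  152.] 0.66
side jar [651. -33.  27.] 0.82
side jar [663. 449.  -4.] 0.56
top jar [642. -34.  35.] 0.87
top vial_a [564.  -3.  30.] 0.52
4 rows: [7.14, 1.22, -0.07, 0.0265, 0.0014, -0.0329]
```

move_arm --pt "7.1 1.2 0 0.024 0.005 -0.04 0.045" --pt "7.1 1.2 0 0.024 0.008 -0.04 0.045" --pt "7.1 1.2 0 0.024 0.012 -0.044 0.045" --pt "7.1 1.2 0 0.024 0.012 -0.044 0.045" --pt "0 0 0 0 0 0 0.045"

```text
clock: 21.6
eef_pos: [667.0, -229.0, 175.3]
tool_rot: [-3.101, -0.626, 1.694]
force: [-3.5, 0.7, -7.4]
width: 45.2
gripper_force: 0.0
```

Run:
```python
from go import *
eyes.get_image('wrist');st(); pins('wrist',['knob'])
T=R.from_euler('xyz',[-3.138,-.609,1.712])
rows((667.7,-189,134.5),T,n=5);st()
```

```text
{'clock': 21.65, 'qpos': [0.425, 1.033, 0.234, 0.979, -0.629, 1.626, 0.855], 'eef_pos': [668.198, -229.94, 185.207], 'tool_rot': [-3.113, -0.619, 1.702], 'force': [-0.358, 1.348, 0.277], 'width': 45.102}
wrist knob [ 670. -192.  164.] 0.66
5 rows: [-0.0, -0.09, -0.06, -0.0007, 0.0084, -0.0122]
{'clock': 21.7, 'qpos': [0.424, 1.02, 0.236, 0.976, -0.63, 1.627, 0.855], 'eef_pos': [670.992, -231.225, 195.346], 'tool_rot': [-3.129, -0.61, 1.712], 'force': [-0.934, -0.039, 2.318], 'width': 44.893}
```

move_arm --pt "0 0 0 -0.0005 0.0105 -0.015 0.045" --pt "0 0 0 -0.001 0.0105 -0.015 0.045" --pt "0 0 0 -0.001 0.0105 -0.015 0.045" --pt "0 0 0 -0.001 0.0105 -0.015 0.045" --pt "0 0 0 0 0 0 0.045"

```text
clock: 22.2
eef_pos: [671.2, -188.9, 149.3]
tool_rot: [3.133, -0.6, 1.726]
force: [-0.2, 0.1, -0.0]
width: 44.7
gripper_force: 0.0
```

Run:
```python
from go import *
st();im,_=eyes.get_image('wrist');cv2.imwrite('pics/w6.png',im[150:]); pins('wrist',['knob']);st()
```

```text
{'clock': 22.2, 'qpos': [0.373, 1.013, 0.223, 1.121, -0.65, 1.474, 0.9], 'eef_pos': [671.244, -188.899, 149.288], 'tool_rot': [3.133, -0.6, 1.726], 'force': [-0.178, 0.122, -0.037], 'width': 44.728}
wrist knob [ 669. -189.  154.] 0.85
{'clock': 22.3, 'qpos': [0.376, 1.016, 0.224, 1.118, -0.65, 1.475, 0.899], 'eef_pos': [671.237, -191.796, 148.232], 'tool_rot': [3.134, -0.599, 1.723], 'force': [-0.264, -1.006, 0.652], 'width': 45.287}
```

View pics/w6.png

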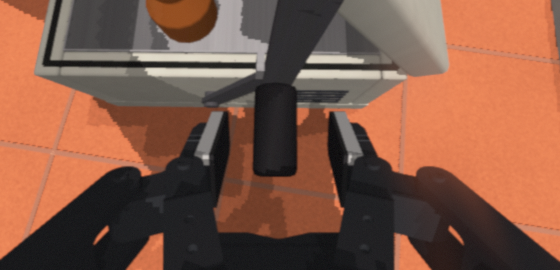

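The crop shows the knob at (275,130), centred between the pads. The tool is about 12 mm too high, so I'll go lower and close.

move_arm --pt "0 0 0 -0.0015 0.0015 -0.006 0.045" --pt "0 0 0 -0.0015 0.0015 -0.006 0.045" --pt "0 0 0 0 0 0 0.015" --pt "0 0 0 0 0 0 0.015" --pt "0 0 0 0 0 0 0.015"

```text
clock: 22.8
eef_pos: [666.4, -188.9, 128.4]
tool_rot: [-3.139, -0.605, 1.715]
force: [2.4, -0.4, 1.8]
width: 18.2
gripper_force: 58.4
```

move_arm --pt "0 0 0 0 0 0 0.015" --pt "0 0 0 0 0 0 0.015"

```text
clock: 23.0
eef_pos: [666.3, -188.9, 128.4]
tool_rot: [-3.139, -0.605, 1.715]
force: [3.4, -0.6, 1.6]
width: 18.3
gripper_force: 58.5
```

Run:
```python
from go import *
st()
ex=np.array([np.cos(.138),np.sin(.138),0]);prev=None
for i,a in enumerate(range(0,121,6)):
    t=np.radians(30-a); d=90*(np.sin(t)*ex+np.cos(t)*np.array([0,0,1]))
    if prev is not None: print(a,np.round(d-prev,1),np.round(d-d0,1))
    else:d0=d
    prev=d
```

```text
{'clock': 23.0, 'qpos': [0.376, 1.033, 0.22, 1.14, -0.653, 1.449, 0.913], 'eef_pos': [666.346, -188.931, 128.421], 'tool_rot': [-3.139, -0.605, 1.715], 'force': [3.382, -0.59, 1.592], 'width': 18.312}
6 [-8.3 -1.2  4.3] [-8.3 -1.2  4.3]
12 [-8.7 -1.2  3.4] [-17.   -2.4   7.7]
18 [-9.  -1.3  2.4] [-26.   -3.6  10.1]
24 [-9.2 -1.3  1.5] [-35.3  -4.9  11.6]
30 [-9.3 -1.3  0.5] [-44.6  -6.2  12.1]
36 [-9.3 -1.3 -0.5] [-53.9  -7.5  11.6]
42 [-9.2 -1.3 -1.5] [-63.1  -8.8  10.1]
48 [-9.  -1.3 -2.4] [-72.1 -10.    7.7]
54 [-8.7 -1.2 -3.4] [-80.8 -11.2   4.3]
60 [-8.3 -1.2 -4.3] [-89.1 -12.4   0. ]
66 [-7.8 -1.1 -5.1] [-97.  -13.5  -5.1]
72 [-7.3 -1.  -5.9] [-104.2  -14.5  -11.1]
78 [-6.6 -0.9 -6.7] [-110.8  -15.4  -17.7]
84 [-5.9 -0.8 -7.3] [-116.7  -16.2  -25. ]
90 [-5.1 -0.7 -7.9] [-121.8  -16.9  -32.9]
96 [-4.2 -0.6 -8.4] [-126.   -17.5  -41.3]
102 [-3.3 -0.5 -8.8] [-129.4  -18.   -50.1]
108 [-2.4 -0.3 -9.1] [-131.8  -18.3  -59.2]
114 [-1.5 -0.2 -9.3] [-133.2  -18.5  -68.5]
120 [-0.5 -0.1 -9.4] [-133.7  -18.6  -77.9]
```

move_arm --pt "0 0 0 -0.0083 -0.0012 0.0043 0.015" --pt "0 0 0 -0.0087 -0.0012 0.0034 0.015" --pt "0 0 0 -0.009 -0.0013 0.0024 0.015" --pt "0 0 0 -0.0092 -0.0013 0.0015 0.015" --pt "0 0 0 -0.0093 -0.0013 0.0005 0.015"

```text
clock: 23.5
eef_pos: [619.7, -195.7, 138.4]
tool_rot: [-3.134, -0.604, 1.712]
force: [5.5, -2.3, -5.9]
width: 18.4
gripper_force: 62.3
```

move_arm --pt "0 0 0 -0.0093 -0.0013 -0.0005 0.015" --pt "0 0 0 -0.0092 -0.0013 -0.0015 0.015" --pt "0 0 0 -0.009 -0.0013 -0.0024 0.015" --pt "0 0 0 -0.0087 -0.0012 -0.0034 0.015" --pt "0 0 0 -0.0083 -0.0012 -0.0043 0.015"

```text
clock: 24.0
eef_pos: [578.4, -201.5, 127.4]
tool_rot: [3.141, -0.603, 1.715]
force: [4.0, -2.2, -10.4]
width: 18.1
gripper_force: 62.2
```

Run:
```python
from go import *
st();eyes.get_image('side');pins('side',['knob','lid_bar']);eyes.get_image('top');pins('top',['knob','lid_bar'])
```

```text
{'clock': 24.0, 'qpos': [0.425, 0.933, 0.227, 1.402, -0.631, 1.338, 1.06], 'eef_pos': [578.411, -201.453, 127.375], 'tool_rot': [3.141, -0.603, 1.715], 'force': [3.966, -2.241, -10.441], 'width': 18.073}
side knob [ 578. -204.  151.] 0.59
top knob [ 583. -203.  153.] 0.75
top knob [576. -93.  34.] 0.58
top lid_bar [530. -54. 289.] 0.88
```

move_arm --pt "0 0 0 -0.0078 -0.0011 -0.0051 0.015" --pt "0 0 0 -0.0073 -0.001 -0.0059 0.015" --pt "0 0 0 -0.0066 -0.0009 -0.0067 0.015" --pt "0 0 0 -0.0059 -0.0008 -0.0073 0.015" --pt "0 0 0 -0.0051 -0.0007 -0.0079 0.015"

```text
clock: 24.8
eef_pos: [548.8, -205.5, 96.3]
tool_rot: [3.134, -0.603, 1.718]
force: [13.0, -0.7, -9.9]
width: 18.2
gripper_force: 62.1
```

move_arm --pt "0 0 0 -0.0022 -0.0003 -0.0042 0.015" --pt "0 0 0 -0.002 -0.0003 -0.0042 0.015" --pt "0 0 0 -0.0018 -0.0002 -0.0044 0.015" --pt "0 0 0 -0.0015 -0.0002 -0.0044 0.015" --pt "0 0 0 0 0 0 0.015"

```text
clock: 25.3
eef_pos: [541.2, -206.5, 79.5]
tool_rot: [3.134, -0.604, 1.718]
force: [10.9, 1.0, -8.0]
width: 18.0
gripper_force: 62.2
```

move_arm --pt "0 0 0 -0.0013 -0.0002 -0.0045 0.015" --pt "0 0 0 -0.0011 -0.0001 -0.0046 0.015" --pt "0 0 0 -0.0009 -0.0001 -0.0046 0.015" --pt "0 0 0 -0.0006 -0.0001 -0.0047 0.015" --pt "0 0 0 0 0 0 0.015"

```text
clock: 25.8
eef_pos: [537.1, -207.1, 61.5]
tool_rot: [3.135, -0.604, 1.718]
force: [10.6, -0.6, -6.0]
width: 18.1
gripper_force: 62.4
```

Run:
```python
from go import *
st();eyes.get_image('side');pins('side',['knob','lid_bar']);eyes.get_image('top');pins('top',['knob','lid_bar']);st()
```

```text
{'clock': 25.8, 'qpos': [0.466, 0.982, 0.211, 1.523, -0.649, 1.201, 1.182], 'eef_pos': [537.138, -207.114, 61.475], 'tool_rot': [3.135, -0.604, 1.718], 'force': [10.634, -0.593, -6.033], 'width': 18.088}
side knob [ 539. -212.   83.] 0.42
side lid_bar [722. -27. 121.] 0.33
top knob [ 541. -209.   88.] 0.71
top lid_bar [ 492. -433.    4.] 0.65
top lid_bar [473. -64. 160.] 0.57
{'clock': 26.1, 'qpos': [0.466, 0.981, 0.211, 1.523, -0.649, 1.202, 1.182], 'eef_pos': [537.269, -207.123, 62.053], 'tool_rot': [3.134, -0.604, 1.719], 'force': [10.259, -0.975, -5.441], 'width': 18.238}
```

move_arm --pt "0 0 0 -0.0003 0 -0.003 0.015" --pt "0 0 0 0 0 -0.003 0.015" --pt "0 0 0 0 0 -0.002 0.015" --pt "0 0 0 0 0 0 0.015"

```text
clock: 26.5
eef_pos: [536.6, -207.2, 53.9]
tool_rot: [3.135, -0.604, 1.718]
force: [8.8, -0.5, -5.7]
width: 18.0
gripper_force: 62.4
```

move_arm --pt "0 0 0 0 0 -0.001 0.015" --pt "0 0 0 0 0 -0.001 0.015" --pt "0 0 0 0 0 0 0.015"

```text
clock: 26.8
eef_pos: [536.5, -207.2, 52.1]
tool_rot: [3.135, -0.604, 1.719]
force: [8.4, -1.0, -4.5]
width: 18.1
gripper_force: 62.5
```

move_arm --pt "0 0 0 0 0 -0.0015 0.015" --pt "0 0 0 0 0 -0.0015 0.015" --pt "0 0 0 0 0 0 0.015"

```text
clock: 27.1
eef_pos: [536.6, -207.2, 49.9]
tool_rot: [3.135, -0.605, 1.719]
force: [6.7, -0.1, -1.3]
width: 18.1
gripper_force: 62.7
```

Run:
```python
from go import *
st();eyes.get_image('top');pins('top',['knob','lid_bar']);eyes.get_image('side');pins('side',['knob','lid_bar']);st()
```

```text
{'clock': 27.1, 'qpos': [0.469, 0.998, 0.207, 1.524, -0.654, 1.187, 1.192], 'eef_pos': [536.6, -207.194, 49.854], 'tool_rot': [3.135, -0.605, 1.719], 'force': [6.737, -0.122, -1.341], 'width': 18.087}
top knob [ 536. -208.   79.] 0.63
top lid_bar [468. -61. 134.] 0.7
side knob [ 536. -211.   73.] 0.49
side lid_bar [468. -56. 135.] 0.87
{'clock': 27.4, 'qpos': [0.469, 0.998, 0.207, 1.524, -0.654, 1.187, 1.192], 'eef_pos': [536.593, -207.18, 49.87], 'tool_rot': [3.135, -0.605, 1.719], 'force': [7.308, -1.107, -2.24], 'width': 18.392}
```

move_arm --pt "0 0 0 0 0 -0.001 0.015" --pt "0 0 0 0 0 -0.001 0.015" --pt "0 0 0 0 0 0 0.015"

```text
clock: 27.7
eef_pos: [536.7, -207.1, 49.5]
tool_rot: [3.133, -0.606, 1.72]
force: [6.5, -1.1, 7.9]
width: 18.1
gripper_force: 63.3
```

The arm has hit the stop: z no longer falls and the force has turned upward, so the lid is shut. I'll release and back out.

move_arm --pt "0 0 0 0 0 0 0.03" --pt "0 0 0 0 0 0 0.045" --pt "0 0 0 0 0 0 0.045" --pt "0 0 0 0.001 -0.008 0.011 0.045" --pt "0 0 0 0.002 -0.014 0.02 0.045"

```text
clock: 28.2
eef_pos: [534.3, -228.2, 75.7]
tool_rot: [-3.134, -0.609, 1.713]
force: [-0.4, -0.5, -0.2]
width: 45.1
gripper_force: 0.0
```

move_arm --pt "0 0 0 0.002 -0.02 0.028 0.045" --pt "0 0 0 0.002 -0.02 0.028 0.045" --pt "0 0 0 0 -0.02 0.028 0.045" --pt "0 0 0 0 -0.01 0.028 0.045" --pt "0 0 0 0 0 0 0.045"

```text
clock: 28.7
eef_pos: [539.8, -303.6, 192.0]
tool_rot: [3.141, -0.599, 1.714]
force: [0.0, 0.3, -0.5]
width: 45.0
gripper_force: 0.0
```

Run:
```python
from go import *
st();eyes.get_image('top');pins('top',['knob','lid_bar']);im,_=eyes.get_image('side');cv2.imwrite('pics/s9.png',cv2.resize(im[150:300,200:400],None,fx=3,fy=3));pins('side',['knob','lid_bar'])
```

```text
{'clock': 28.7, 'qpos': [0.556, 0.905, 0.268, 1.26, -0.558, 1.532, 1.098], 'eef_pos': [539.816, -303.63, 191.997], 'tool_rot': [3.141, -0.599, 1.714], 'force': [0.031, 0.297, -0.52], 'width': 44.994}
top knob [ 540. -206.   75.] 0.67
top lid_bar [470. -62. 134.] 0.56
side knob [ 539. -212.   72.] 0.58
side lid_bar [466. -55. 135.] 0.69
```

View pics/s9.png

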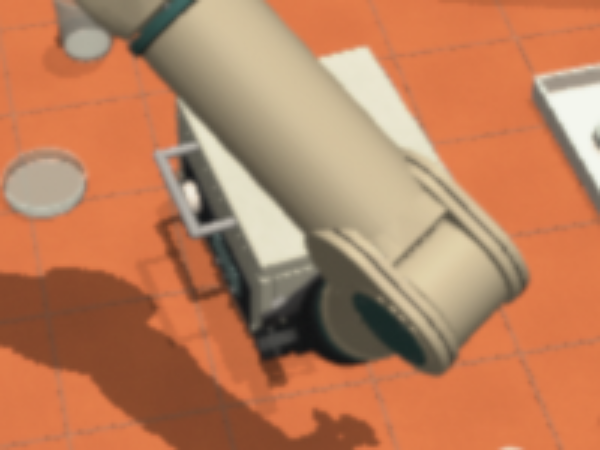

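The lid is shut: the bar (crop (190,195)) and the knob both read at their starting positions, and the robot is clear of everything. I'll hand it in.

```bash
python3 -c "
from cell import ctrl
print(ctrl.finish_job())"
```

```text
the job is handed in; nothing more can be done
None
```

I raised the lid until its stay locked, stood the jar upright behind the two amber bottles, then freed the stay, lowered the lid until it was fully shut, and handed the job in at about 29 s of the 72 s allowed; the hand-in gave no verdict.

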